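# Put the handheld meter away in the bench drawer and latch it

### The job

Put the handheld meter (the one with the round dial and display, not the plain power adapter) away: pull the drawer that stands ajar all the way out, and lay the meter down gently, display up, flat on the drawer's floor beside the case that is already in there. Then let go of it, push the drawer fully home without slamming it, and after that swing the latch bar at the side of the drawer unit across the drawer front as far as it goes. Leave the case lying in the drawer and everything else on the bench where it is.

Things in the scene. Friction and masses are not known exactly. Their poses are not given: they have to be found in the camera images.
- unit: Low grey single-drawer unit fixed to the bench, 240 deep (own x) x 270 wide (own y) x 100 mm high. Origin: centre of its underside, on the bench. Its front looks along its own -x and the drawer slides out along -x; the face of the shut drawer is 120 mm ahead of the origin. The carcass and its top begin 105 mm ahead of the origin, so what lies farther back than that is under the top.
- drawer (a joint): How far the drawer is pulled out, m: 0 = shut, 0.18 = fully out. It starts ajar (0.02 to 0.06), slides with about 1.5 N of friction and stays where it is left.
- drawer_floor (a point): Centre of the drawer's inner floor, top surface, 19 mm above the bench; axes as the unit's; moves with the drawer. The inner floor is 195 (x) x 226 mm (y), the side and back walls are 5 mm thick and 50 mm high above the floor, the front panel rises 77 mm above the floor. Fully out, the floor is open from above from x = -98 to +77 mm of this point.
- drawer_handle (a point): Middle of the bar of the drawer's bow handle, 72 mm above the bench; axes as the unit's; moves with the drawer. Round bar 10 mm thick and 82 mm long over all, along the unit's y, its centre 45 mm ahead of the drawer face (40 mm clear gap behind it), held by two legs 72 mm apart. 28 mm below the unit's top.
- latch (a joint): Angle of the latch bar, rad: 0 = across the drawer front, at its stop (bar points along the unit's +y); it grows as the bar swings away counter-clockwise seen from above, at 1.57 it points straight ahead (unit's -x), stop at 2.1. Starts at 1.55 to 1.9. Stiff pivot (about 0.06 N m): stays where it is left. At 0 the bar is 20 mm ahead of the drawer face, between the pivot and the handle.
- latch_pivot (a point): Upright pivot of the latch bar, on a bracket at the unit's -y front corner: 140 mm ahead of and 147 mm to the -y side of the unit's origin, 74 mm above the bench. The steel bar is 12 mm wide and 8 mm thick.
- latch_knob (a point): Top centre of the black round knob that stands on the end of the latch bar, 75 mm from the pivot axis: 18 mm in diameter, 36 mm high, its top 110 mm above the bench.
- meter: Handheld meter, black, 140 long (own x) x 56 wide (y) x 36 mm thick, display and round dial (up to 8 mm proud, look only) on top (+z), 0.2 to 0.4 kg. Lies flat on the bench, display up. Origin: centre of its underside.
- adapter: Plain black power adapter brick without dial, 125 x 58 x 34 mm, lying near the meter; must stay. Origin: centre of its underside.
- case: Flat grey case lying in the drawer in its +y half, 110 (x) x 66 (y) x 20 mm. Origin: centre of its underside. It rides with the drawer.
- brush: Cleaning brush lying on the bench, about 200 mm long (own x), 42 mm wide, 20 mm high; must stay. Origin: middle of its underside.
- mug: White mug, 80 mm wide, 90 mm high; must stay. Origin: centre of its underside.
- spool: Solder spool standing on the bench, 60 mm wide, 50 mm high; must stay. Origin: centre of its underside.
- dish: Round metal dish, 90 mm wide, 35 mm high; must stay. Origin: centre of its underside.
- calculator: Flat grey calculator, 140 x 80 x 16 mm; must stay. Origin: centre of its underside.

How it is judged:
By the outcome, as a careful person would: the job done as asked, in the order asked, and still so for the second after the job is handed in, with the robot touching nothing.
It also fails if it takes over 72 s, if anything falls off the work surface, if the arm or the gripper's body presses on something with over 40 N, if the wrist force passes 120 N, or if a joint passes its speed limit or range.

### The arm

A 6-joint arm with a two-finger parallel gripper is mounted at the origin on the work surface. World frame = base frame: x ahead of the robot, y to its left, z up, the work surface at z = 0. Lengths are in mm, angles in rad, forces in N, time in s.
With the tool pointing down it reaches from about 350 to 875 mm from the base axis. Payload 4.2 kg.
Tool frame: the origin (TCP) lies midway between the tips of the shut fingers; the grasp point (between the pads) lies 19 mm behind it; z points along the fingers, y is the line along which they close (so a half turn about z gives the same grasp; the last joint's range is limited). The gripper opens to 85 mm and grips with 20 to 120 N. Pads are 22 mm wide; open, the fingers measure 114 mm over their backs; the gripper's body (76 mm by 85 mm) begins 54 mm behind the grasp point. The pads swing forward as they close: fully open they stand 13 mm farther back than shut.
Start: joints at [1.405, 0.385, 0.008, 0, -1.194, -0.259], TCP at [257.553, 569.443, 231.312] pointing down, gripper open.
Joint ranges: [-3.14, 3.14], [-1.21, 2.06], [-1.07, 1.41], [-3.16, 2.05], [-2.99, -0.16], [-3.1, 3.1]. Speed limits (rad/s): [2.79, 2.79, 3.14, 3.14, 3.14, 3.14].

### API

Orientations are given as a unit quaternion [x, y, z, w].
In Python, from workcell import robot gives the robot as it stands.
- The arm moves only by the tool step_arm, never from a script. Its argument "plan" is a list that holds one entry, the list of rows, each a list of 7 numbers: the shift along the tool's x, y, z in cm, then the turn, a rotation vector about the tool's x, y, z in rad, then the gripper's target within -1 to 1 (shut at 1, half-way at 0, fully open at -1). A call has 1 to 8 rows; each row shifts and turns the commanded pose from where the row before left it, along the tool's axes as they then stand; what a row does not reach is not made up. A row lasts 1/10 s, in which the tool goes at most 50 mm and 8.59 degrees, less where a joint would pass 70% of its speed; a pose out of reach is approached as far as the arm can. A call is refused whole if a number of a shift passes 5 or a number of a turn 0.15, either way. A call with a gripper value outside its range is refused whole. The fingers move at their own pace and stop on an object; "force" is the grip in N (left out, the last holds). Time passes only in rows, so rows that do not move let the fingers close. It gives the time, the measured TCP pose, the force, the opening and the grip force at its end, in the units of the state.
- robot.observe(): the state, without advancing time (a new reading comes with each control period).
- robot.get_image(name): name is "scene" or "top" or "wrist"; returns a dict with "image" (384x512x3 uint8, red, green, blue), "fx", "fy", "cx", "cy" (pixels), "rvec" (rotation vector, rad) and "tvec" (3), from world to camera coordinates, as OpenCV has them; the wrist camera has in their place "tool_from_camera" (4x4, takes a point from camera to tool coordinates, whose origin is the TCP and whose axes are the flange's). Camera axes: x right, y down, z forward; pixel columns grow to the right and rows downward; lengths in mm; the calibration is good to about 2 mm. The wrist camera is an equidistant fisheye: a pixel r from the principal point sees the ray r / f radians off the axis. A picture is of the moment at which its call begins: read the wrist's pose just before it. There is no depth.
- robot.finish_job(): hands the job in; it is judged then, once.
The state is a dict: "t": time; "q": joint angles; "joint_vel": joint speeds; "effort": joint torques, N m; "eef_pos": TCP position; "eef_rot": TCP orientation; "wrist_force": force on the tool from outside, world axes, zero at the start; "ft_torque": the same for the moment, N m; "grip_width": finger opening in mm; "finger_force": force on a finger pad.
Only numpy, scipy, OpenCV 4.12 (cv2) and the standard library are available. Lean on these libraries where they do the work, as an engineer would, in place of code of your own. Each camera call takes 0.05 s, during which the arm holds its last target. There are 200 camera calls.

## Working session

There is one attempt and no reset: what is moved stays moved. The work goes in short steps, Python scripts to look and compute and a tool call to move; the robot and the scene stay as the last step left them, time stands still between calls to the robot, and variables do not carry over. Pictures are saved under pics/ and viewed, at most 10 in all, crops included, and the job is handed in when it is done.

Besides the shell and the picture viewer there is one more tool, called after "Request:" as name([rows], argument=value, ...), one row to a line, values as JSON. step_arm: Moves the arm, as the interface text tells. Its arguments: {"type":"object","properties":{"plan":{"type":"array","items":{"type":"array","items":{"type":"array","items":{"type":"number"}}}},"force":{"type":"number"}},"required":["plan"]}

```bash
mkdir -p pics
cat > h.py <<'E'
import numpy as np,cv2,json
from workcell import robot
from scipy.spatial.transform import Rotation as R
def cam(n):
    d=robot.get_image(n); return d
def ray(d,uv,z):
    M=cv2.Rodrigues(np.array(d['rvec'],float))[0];t=np.array(d['tvec'],float).ravel()
    uv=np.atleast_2d(uv).astype(float)
    r=np.c_[(uv[:,0]-d['cx'])/d['fx'],(uv[:,1]-d['cy'])/d['fy'],np.ones(len(uv))]@M
    c=-M.T@t
    return c+r*((z-c[2])/r[:,2])[:,None]
def proj(d,P):
    M=cv2.Rodrigues(np.array(d['rvec'],float))[0];t=np.array(d['tvec'],float).ravel()
    p=np.atleast_2d(P)@M.T+t
    return np.c_[p[:,0]/p[:,2]*d['fx']+d['cx'],p[:,1]/p[:,2]*d['fy']+d['cy']]
E
python3 - <<'E'
from h import *
o=robot.observe();print(o)
for n in ['top','scene']:
    d=cam(n);im=cv2.cvtColor(np.asarray(d['image']),cv2.COLOR_RGB2BGR)
    cv2.imwrite(f'pics/{n}0.png',cv2.resize(im,(800,600),interpolation=cv2.INTER_CUBIC))
    np.save(n+'0.npy',d,allow_pickle=True)
    print(n,[d[k] for k in('fx','fy','cx','cy','rvec','tvec')])
E
```

```text
{'t': 0.0, 'q': array([ 1.40458898e+00,  3.85541670e-01,  6.60461213e-03, -5.10887152e-04,
       -1.19397776e+00, -2.58574383e-01]), 'joint_vel': array([ 4.96672754e-04,  1.31766925e-03,  8.85490231e-04, -2.23649066e-06,
       -2.84328983e-05, -1.30488370e-03]), 'effort': array([ 2.73056839e-04, -3.92292058e+01,  1.88406783e+01,  4.18628767e+00,
       -4.69617167e-03,  5.46476912e-06]), 'eef_pos': array([257.32859584, 568.9197163 , 230.22049456]), 'eef_rot': array([ 9.77509273e-01, -2.10889645e-01, -1.88266407e-04,  1.06907923e-03]), 'wrist_force': array([ 0.54389675, -1.42383653,  0.23750299]), 'ft_torque': array([ 0.0127565 ,  0.01492479, -0.00584361]), 'finger_force': 0.0, 'grip_width': 85.2114903907662}
top [386.74639700871217, 386.74639700871217, 260.5407872636932, 192.02403119986056, array([ 2.10993554, -2.12622797,  0.21100198]), array([ -33.18409732,  623.21847033, 1082.50637244])]
scene [400.27469012817505, 400.27469012817505, 253.8465783936321, 197.46728597197952, array([ 2.41091969,  0.80388575, -0.2682179 ]), array([-445.37109999, -242.9860968 , 1341.59436126])]
```

View pics/top0.png

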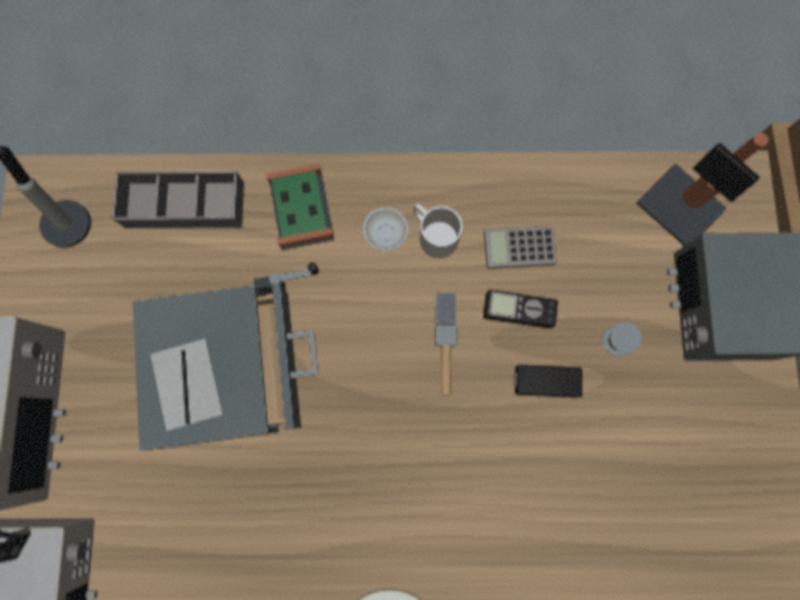

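View pics/scene0.png

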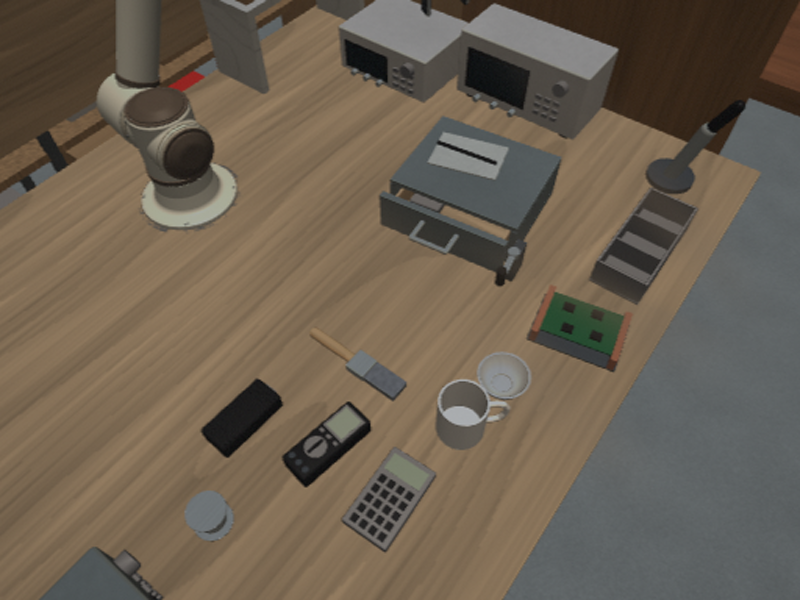

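Top view (800x600): unit with its front to the right, top corners about (134,300),(250,288),(268,434),(140,448); handle (303,353), latch knob (313,268); meter (521,308), adapter (548,380), brush (446,343). The scene view agrees. Now I'll measure.

Run:
```python
from h import *
d=np.load('top0.npy',allow_pickle=True).item();im=np.asarray(d['image']);k=512/800
hsv=cv2.cvtColor(im,cv2.COLOR_RGB2HSV)
g=im.astype(int)
def roi(m,x0,y0,x1,y1):
    o=np.zeros_like(m);s=np.s_[int(y0*k):int(y1*k),int(x0*k):int(x1*k)];o[s]=m[s];return o
def comp(m):
    cs=cv2.findContours(m,cv2.RETR_EXTERNAL,cv2.CHAIN_APPROX_NONE)[0]
    return max(cs,key=cv2.contourArea)
wood=((g[...,0]-g[...,2])>25).astype(np.uint8)
def rect(m,z,n):
    c=comp(m).reshape(-1,2).astype(float)
    P=ray(d,c,z)[:,:2].astype(np.float32)
    r=cv2.minAreaRect(P);print(n,np.round(r[0],1),np.round(r[1],1),round(r[2],2));return r
dark=((g.max(2)<60)).astype(np.uint8)
cl=lambda m,s=5:cv2.morphologyEx(m,cv2.MORPH_CLOSE,np.ones((s,s),np.uint8))
nw=1-wood
rect(roi(nw,470,280,570,335),33,'meter');rect(roi(nw,505,355,590,405),30,'adapter')
r=rect(cl(roi(nw,120,280,258,455)),100,'unit left part')
print(np.round(cv2.boxPoints(r)))
rect(cl(roi(nw,425,285,465,400)),15,'brush')
rect(roi(dark,300,255,325,280),108,'knob')
# unit top corners / front panel by hand px
for n,px,z in [('topcorn',[(134,300),(250,288),(268,434),(140,448)],100),('front outer top',[(283,280),(298,427)],96),('handle',[(312,333),(317,374)],74),('knob',[(313,268)],110),('pivot',[(266,285)],78)]:
    print(n,np.round(ray(d,np.array(px)*k,z)[:,:2]).tolist())
big=[]
for n,(x0,y0,x1,y1) in {'unit':(120,255,340,465)}.items():
    c=im[int(y0*k):int(y1*k),int(x0*k):int(x1*k)]
    big.append(cv2.resize(c,(720,690),interpolation=cv2.INTER_CUBIC))
b=cv2.resize(big[0],(624,598));cv2.imwrite('pics/unit.png',b[...,::-1]);print(int(120*k),int(255*k),c.shape)
```

```text
meter [ 610.4 -256.7] [140.2  58.6] 80.66
adapter [ 471.8 -303.9] [129.1  55.9] 89.56
unit left part [503.4 335.9] [279.  229.9] 7.32
[[350. 432.]
 [380. 204.]
 [656. 240.]
 [627. 468.]]
brush [ 594.8 -112.6] [ 42.7 105.8] 89.05
knob [674.3 134.5] [16.8 10.1] 44.62
topcorn [[619.0, 461.0], [640.0, 250.0], [378.0, 208.0], [356.0, 430.0]]
front outer top [[656.0, 191.0], [389.0, 156.0]]
handle [[560.0, 139.0], [484.0, 128.0]]
knob [[674.0, 134.0]]
pivot [[650.0, 226.0]]
76 163 (134, 141, 3)
```

View pics/unit.png

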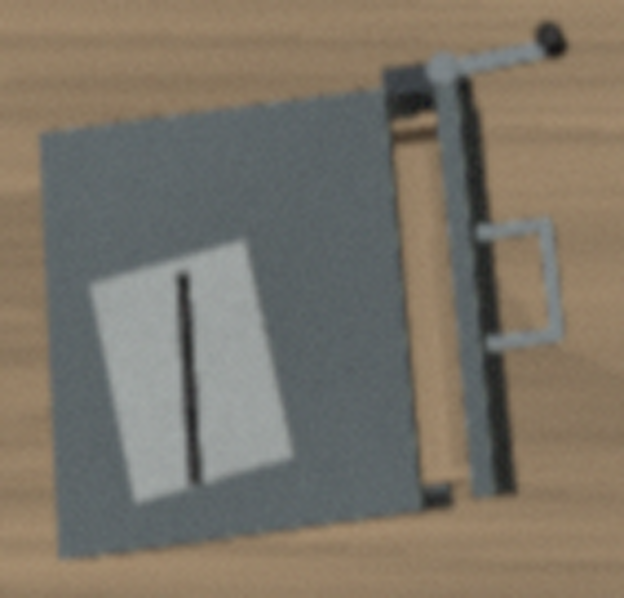

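The crop shows the unit top corners at (40,133),(385,90),(420,510),(60,558), handle bar from (549,222) to (558,335), pivot (442,68), knob (549,38).

```bash
cat >> h.py <<'E'
def upt(U,p): # unit->world xy
    c,s=np.cos(U[2]),np.sin(U[2]);p=np.atleast_2d(p);return np.c_[U[0]+c*p[:,0]-s*p[:,1],U[1]+s*p[:,0]+c*p[:,1]]
E
python3 - <<'E'
from h import *
from scipy.optimize import least_squares
d=np.load('top0.npy',allow_pickle=True).item()
f=lambda p:np.array(p,float)/[4.4255,4.463]+[76,163]-0.4
W=ray(d,f([(40,133),(385,90),(420,510),(60,558)]),100)[:,:2]
piv=ray(d,f([(442,68)]),78)[:,:2]
# own x ~ +y world; own y ~ -x world
own=np.array([(120,-135),(-105,-135),(-105,135),(120,135),(-140,-147)],float)
T=np.r_[W,piv]
s=least_squares(lambda U:(upt(U,own)-T).ravel(),[500,330,1.57])
U=s.x;print('U',U,'res',s.fun.reshape(-1,2).round(1).tolist())
H=ray(d,f([(549,222),(558,335)]),75)[:,:2];print('handle',H.round(1).tolist(),H.mean(0))
c,sn=np.cos(U[2]),np.sin(U[2])
inv=lambda P:(P-U[:2])@np.array([[c,-sn],[sn,c]])
print('handle in unit',inv(H).round(1).tolist(),'drawer open',-inv(H).mean(0)[0]-165)
K=ray(d,f([(549,38)]),110)[:,:2];print('knob',K,inv(K))
v=(inv(K)-[-140,-147])[0];print('latch ang',np.hypot(*v),np.arctan2(-v[0],v[1]))
print('pivot w',upt(U,[-140,-147]))
ds=np.load('scene0.npy',allow_pickle=True).item();k=512/800
for n,px,z in [('handle',[(413,238),(449,250)],75),('knob',[(502,272)],110),('meter tl/tr/..',[(283,461),(347,403),(370,430),(308,475)],36),('topfront',[(392,183),(521,232)],100)]:
    print('scene',n,np.round(ray(ds,np.array(px)*k-.3,z)[:,:2]).tolist())
d2=np.load('top0.npy',allow_pickle=True).item();print('toolz',R.from_quat(robot.observe()['eef_rot']).as_matrix().round(3).tolist())
E
```

```text
U [500.15148526 330.20723871   1.69689185] res [[0.9, 1.6], [2.7, -0.1], [-0.9, -1.3], [-2.3, 1.5], [-0.5, -1.8]]
handle [[561.7, 138.7], [488.7, 131.2]] [525.17421334 134.9104636 ]
handle in unit [[-197.8, -37.0], [-196.0, 36.4]] drawer open 31.893113150684655
knob [[675.65540546 135.90872447]] [[-214.82753894 -149.67520554]]
latch ang 74.87534513557937 1.6065327234618978
pivot w [[663.59100601 209.80573101]]
scene handle [[496.0, 133.0], [566.0, 148.0]]
scene knob [[682.0, 135.0]]
scene meter tl/tr/.. [[585.0, -325.0], [600.0, -190.0], [659.0, -205.0], [630.0, -318.0]]
scene topfront [[391.0, 206.0], [658.0, 243.0]]
toolz [[0.911, -0.412, -0.001], [-0.412, -0.911, -0.002], [0.0, 0.002, -1.0]]
```

Request:
step_arm([
  [[0,0,0,0,0,-0.138,0.15],[0,0,0,0,0,-0.138,0.15],[0,0,0,0,0,-0.138,0.15],[0,0,0,0,0,-0.138,0.15],[1,2,0.3,0,0,0,0.15],[1.7,3.8,0.6,0,0,0,0.15],[1.8,4.0,0.7,0,0,0,0.15],[1.8,4.0,0.7,0,0,0,0.15]],
], force=40)

```text
t: 0.9
eef_pos: [337.8, 439.0, 207.5]
eef_rot: [0.998, 0.064, -0.0, 0.0]
wrist_force: [0.8, 0.5, 0.5]
grip_width: 36.4
finger_force: 0.0
```

Request:
step_arm([
  [[1.8,4.0,0.7,0,0,0,0.15],[1.8,4.0,0.7,0,0,0,0.15],[1.8,4.0,0.7,0,0,0,0.15],[1.8,4.0,0.7,0,0,0,0.15],[1.8,4.0,0.7,0,0,0,0.15],[1.8,4.0,0.7,0,0,0,0.15],[1.8,4.0,0.7,0,0,0,0.15],[1.2,2.8,0.4,0,0,0,0.15]],
])

```text
t: 1.7
eef_pos: [513.9, 150.1, 154.3]
eef_rot: [0.998, 0.063, -0.001, 0.0]
wrist_force: [-0.4, 0.8, 0.5]
grip_width: 36.4
finger_force: 0.0
```

Request:
step_arm([
  [[1,1.8,0,0,0,0,0.15],[0,0,0,0,0,0,0.15],[0,0,0,0,0,0,0.15],[0,0,0,0,0,0,0.15]],
])

```text
t: 2.1
eef_pos: [525.2, 136.5, 155.2]
eef_rot: [0.998, 0.064, -0.0, -0.0]
wrist_force: [1.1, 0.3, 0.3]
grip_width: 36.6
finger_force: 0.0
```

```bash
cat >> h.py <<'E'
def togo(p,ang,o=None): # residual to target, tool axes after turning; ang deg of tool x
    o=o or robot.observe();M=R.from_quat(o['eef_rot']).as_matrix()
    a=np.degrees(np.arctan2(M[1,0],M[0,0]));t=(ang-a+180)%360-180
    A=np.radians(ang);X=np.array([np.cos(A),np.sin(A),0]);Z=np.array([0,0,-1]);Y=np.cross(Z,X)
    dl=np.array(p)-o['eef_pos'];print('t',round(o['t'],2),'pos',o['eef_pos'].round(1),'xang',a.round(2),'tilt',M[:2,2].round(4),'w',o['grip_width'].round(1),'F',o['wrist_force'].round(1))
    print(' shift cm',np.round([dl@X/10,dl@Y/10,dl@Z/10],2),'turn z',round(-np.radians(t),3))
E
python3 - <<'E'
from h import *
d=cam('wrist')
togo([525.2,134.9,53],7.2)
print(np.round(d['tool_from_camera'],2),d['fx'],d['cx'],d['cy'])
cv2.imwrite('pics/w1.png',np.asarray(d['image'])[...,::-1])
E
```

```text
Traceback (most recent call last):
  File "h.py", line 22, in togo
    dl=np.array(p)-o['eef_pos'];print('t',round(o['t'],2),'pos',o['eef_pos'].round(1),'xang',a.round(2),'tilt',M[:2,2].round(4),'w',o['grip_width'].round(1),'F',o['wrist_force'].round(1))
                                                                                                                                    ^^^^^^^^^^^^^^^^^^^^^
AttributeError: 'float' object has no attribute 'round'
```

```bash
sed -i "s/o\['grip_width'\].round(1)/round(float(o['grip_width']),1)/" h.py
python3 - <<'E'
from h import *
togo([525.2,134.9,53],7.2)
d=cam('wrist')
print(np.round(d['tool_from_camera'],2).tolist(),d['fx'],d['cx'],d['cy'])
cv2.imwrite('pics/w1.png',np.asarray(d['image'])[...,::-1])
E
```

```text
t 2.15 pos [525.2 136.7 155.3] xang 7.36 tilt [-0.0001  0.0001] w 36.3 F [-0.1  0.  -0.4]
 shift cm [-0.03  0.18 10.23] turn z 0.003
[[-0.0, -0.96, -0.29, 73.43], [1.0, -0.0, -0.0, -0.76], [0.0, -0.29, 0.96, -142.35], [0.0, 0.0, 0.0, 1.0]] 297.3186396354542 258.2118061196788 193.35180216170312
```

View pics/w1.png

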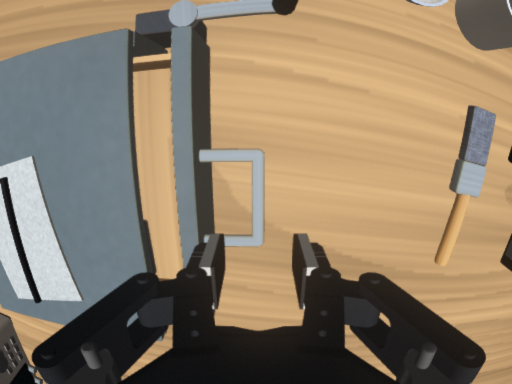

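Wrist view: the handle bar lies at column 258, rows 150–245, centred between the fingers. Descend, grip and pull.

Request:
step_arm([
  [[0.2,0.1,1.5,0,0,0,0.15],[0,0,2.5,0,0,0,0.15],[0,0,2.5,0,0,0,0.15],[0,0,2.0,0,0,0,0.15],[0,0,1.3,0,0,0,0.15],[0,0,0.4,0,0,0,0.15],[0,0,0,0,0,0,0.15],[0,0,0,0,0,0,1]],
])

```text
t: 3.0
eef_pos: [528.3, 135.9, 54.2]
eef_rot: [0.998, 0.064, 0.001, -0.0]
wrist_force: [1.0, 0.2, 0.4]
grip_width: 22.9
finger_force: 0.0
```

Request:
step_arm([
  [[0,0,0,0,0,0,1],[0,0,0,0,0,0,1],[0,0,0,0,0,0,1],[0,0,0,0,0,0,1]],
])

```text
t: 3.4
eef_pos: [528.5, 135.7, 54.4]
eef_rot: [0.998, 0.064, 0.001, -0.0]
wrist_force: [-1.4, 0.8, 5.6]
grip_width: 8.3
finger_force: 39.4
```

Request:
step_arm([
  [[0,0.5,0,0,0,0,1],[0,1.3,0,0,0,0,1],[0,2,0,0,0,0,1],[0,2,0,0,0,0,1],[0,2,0,0,0,0,1],[0,2,0,0,0,0,1],[0,2,0,0,0,0,1],[0,1.2,0,0,0,0,1]],
])

```text
t: 4.2
eef_pos: [545.1, 5.3, 54.4]
eef_rot: [0.998, 0.063, 0.001, -0.0]
wrist_force: [-1.5, 1.5, 6.8]
grip_width: 8.3
finger_force: 39.6
```

Request:
step_arm([
  [[0,0.5,0,0,0,0,1],[0,0.4,0,0,0,0,1],[0,0.3,0,0,0,0,1],[0,0.2,0,0,0,0,1],[0,0.2,0,0,0,0,1],[0,0.2,0,0,0,0,1],[0,0,0,0,0,0,1]],
])

```text
t: 4.9
eef_pos: [547.0, -10.3, 54.4]
eef_rot: [0.998, 0.063, 0.001, -0.001]
wrist_force: [-3.7, 7.5, 7.6]
grip_width: 8.6
finger_force: 39.8
```

Request:
step_arm([
  [[0,0.2,0,0,0,0,1],[0,0.2,0,0,0,0,1],[0,0,0,0,0,0,1]],
])

```text
t: 5.2
eef_pos: [547.1, -10.6, 54.4]
eef_rot: [0.998, 0.063, 0.001, -0.003]
wrist_force: [-8.4, 23.9, 10.0]
grip_width: 8.3
finger_force: 40.5
```

Request:
step_arm([
  [[0,-0.3,0,0,0,0,0.15],[0,0,0,0,0,0,0.15],[0,0,0,0,0,0,0.15],[0,0,-2,0,0,0,0.15],[0,0,-3,0,0,0,0],[0,0,-4,0,0,0,-0.4],[0,0,-4,0,0,0,-1],[0,0,-3,0,0,0,-1]],
])

```text
t: 6.0
eef_pos: [547.1, -13.5, 215.7]
eef_rot: [0.998, 0.063, 0.001, 0.0]
wrist_force: [1.1, 0.3, -0.0]
grip_width: 83.7
finger_force: 0.0
```

Run:
```python
from h import *
togo([610.4,-256.7,150],-99.3)
d=cam('top');np.save('top1.npy',d,allow_pickle=True)
im=np.asarray(d['image'])[130:310,70:360]
cv2.imwrite('pics/t1.png',cv2.resize(im,(800,497),interpolation=cv2.INTER_CUBIC)[...,::-1])
```

```text
t 6.0 pos [547.1 -13.5 215.7] xang 7.23 tilt [ 0.0022 -0.0002] w 83.7 F [ 1.1  0.3 -0. ]
 shift cm [ 22.98 -10.18   6.57] turn z 1.859
```

View pics/t1.png

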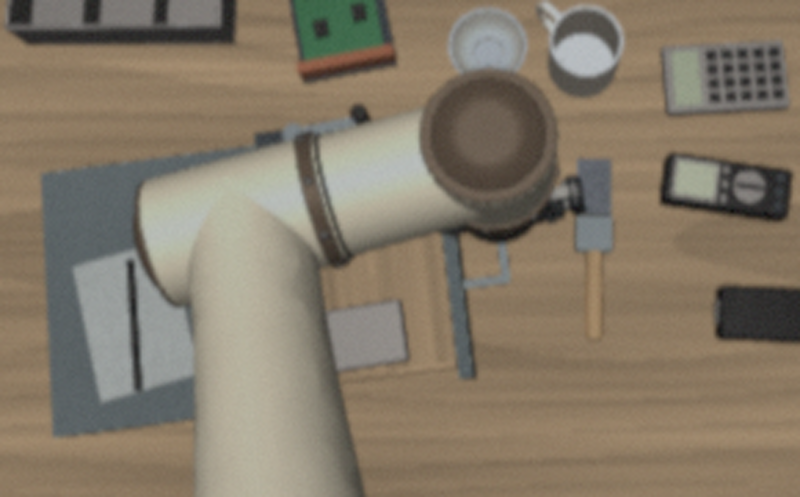

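The drawer is at its stop (24 N reaction, no more travel). The case shows at (330–408, 300–370), and the brush, meter and adapter are untouched. Next, the meter.

Request:
step_arm([
  [[0,0,0,0,0,0.14,-0.6],[0,0,0,0,0,0.14,-0.6],[0,0,0,0,0,0.14,-0.6],[0,0,0,0,0,0.14,-0.6],[0,0,0,0,0,0.14,-0.6],[0,0,0,0,0,0.14,-0.6],[0,0,0,0,0,0.14,-0.6],[0,0,0,0,0,0.14,-0.6]],
])

```text
t: 6.85
eef_pos: [546.4, -13.5, 212.6]
eef_rot: [0.878, -0.479, -0.0, 0.001]
wrist_force: [0.4, -0.5, -0.5]
grip_width: 68.3
finger_force: 0.0
```

Request:
step_arm([
  [[0,0,0,0,0,0.14,-0.6],[0,0,0,0,0,0.14,-0.6],[0,0,0,0,0,0.14,-0.6],[0,0,0,0,0,0.14,-0.6],[0,0,0,0,0,0.14,-0.6],[0,0,0,0,0,0.04,-0.6],[1.5,-0.7,0.2,0,0,0,-0.6],[3,-1.3,0.8,0,0,0,-0.6]],
])

```text
t: 7.65
eef_pos: [559.5, -60.3, 203.6]
eef_rot: [-0.648, 0.761, -0.0, 0.001]
wrist_force: [1.0, 0.6, 0.2]
grip_width: 68.4
finger_force: 0.0
```

Request:
step_arm([
  [[3,-1.3,0.8,0,0,0,-0.6],[3,-1.3,0.8,0,0,0,-0.6],[3,-1.3,0.8,0,0,0,-0.6],[3,-1.3,0.8,0,0,0,-0.6],[3,-1.3,0.8,0,0,0,-0.6],[3,-1.3,0.8,0,0,0,-0.6],[0.5,-0.4,0.8,0,0,0,-0.6],[0,0,0,0,0,0,-0.6]],
])

```text
t: 8.45
eef_pos: [608.8, -257.4, 144.6]
eef_rot: [-0.646, 0.763, 0.002, -0.001]
wrist_force: [-0.7, 0.1, -0.7]
grip_width: 68.1
finger_force: 0.0
```

Run:
```python
from h import *
togo([610.4,-256.7,150],-99.3)
d=cam('wrist')
cv2.imwrite('pics/w2.png',np.asarray(d['image'])[...,::-1])
d=cam('top');np.save('top2.npy',d,allow_pickle=True)
im=np.asarray(d['image'])
c=im[160:310,70:270];cv2.imwrite('pics/t2.png',cv2.resize(c,(800,600),interpolation=cv2.INTER_CUBIC)[...,::-1])
```

```text
t 8.45 pos [ 608.8 -257.4  144.6] xang -99.46 tilt [-0.0044  0.0012] w 68.1 F [-0.7  0.1 -0.7]
 shift cm [-0.09 -0.14 -0.54] turn z -0.003
```

View pics/w2.png

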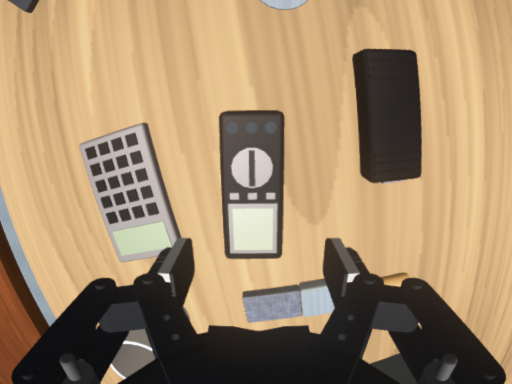

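View pics/t2.png

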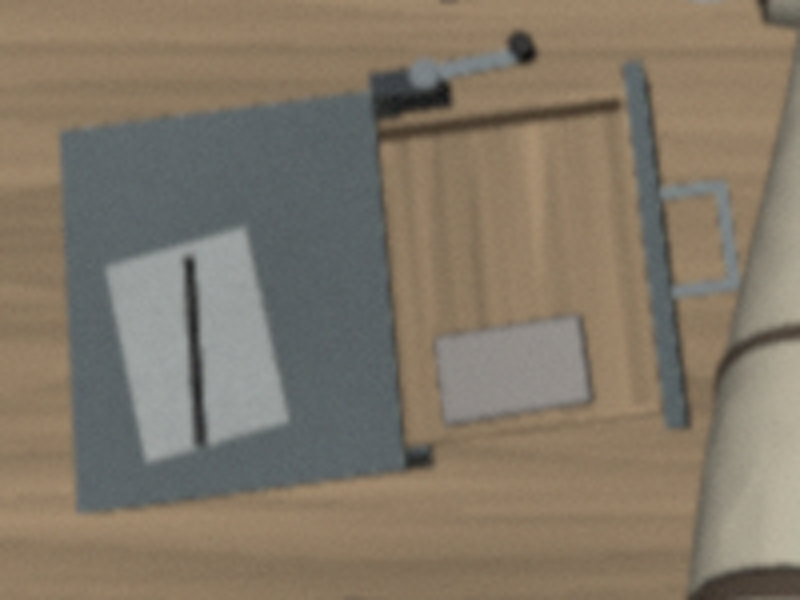

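Wrist view: meter at columns 219–284, rows 112–258, slightly left of centre between the fingers; the adapter is at the right. Top crop: case corners (436,338),(580,316),(592,402),(447,424), and the -y half of the drawer is free.

```bash
cat >> h.py <<'E'
def wray(d,uv,z,o): # fisheye px -> world point at height z
    uv=np.atleast_2d(uv).astype(float);p=(uv-[d['cx'],d['cy']]);r=np.hypot(*p.T);th=r/d['fx']
    v=np.c_[p/np.maximum(r,1e-9)[:,None]*np.sin(th)[:,None],np.cos(th)]
    T=np.array(d['tool_from_camera']);M=R.from_quat(o['eef_rot']).as_matrix()
    v=v@T[:3,:3].T@M.T;c=M@T[:3,3]+o['eef_pos'];return c+v*((z-c[2])/v[:,2])[:,None]
E
python3 - <<'E'
from h import *
o=robot.observe();d=cam('wrist')
P=wray(d,[(219,112),(284,112),(282,258),(224,258)],36,o)[:,:2];print(P.round(1).tolist(),P.mean(0))
r=cv2.minAreaRect(P.astype(np.float32));print(r)
e=P[3]-P[0];e2=P[2]-P[1];print(np.degrees(np.arctan2(*e[::-1])),np.degrees(np.arctan2(*e2[::-1])))
U=np.array([500.15,330.2,1.6969])
c,sn=np.cos(U[2]),np.sin(U[2]);inv=lambda P:(P-U[:2])@np.array([[c,-sn],[sn,c]])
t=np.load('top2.npy',allow_pickle=True).item()
f=lambda p:np.array(p,float)/4+[70,160]-.4
C=inv(ray(t,f([(436,338),(580,316),(592,402),(447,424)]),39)[:,:2]);print('case rel floor',(C+[182,0]).round(1).tolist())
print('handle',inv(ray(t,f([(722,187),(735,288)]),75)[:,:2]).round(1).tolist())
D=inv(ray(t,f([(380,133),(618,103)]),69)[:,:2]);print('wall -y top',D.round(1).tolist())
print('panel',inv(ray(t,f([(634,62),(680,425)]),96)[:,:2]).round(1).tolist())
togo([*P.mean(0),4],-99.3,o)
E
```

```text
[[630.5, -328.6], [576.3, -319.4], [597.3, -183.7], [653.0, -192.8]] [ 614.2962692 -256.1403575]
((614.13232421875, -256.2020263671875), (137.6803436279297, 56.424034118652344), 80.76071166992188)
80.56837273166416 81.20702749087269
case rel floor [[60.2, 42.6], [-46.4, 40.7], [-48.2, 103.9], [58.0, 105.5]]
handle [[-344.7, -34.9], [-344.5, 39.0]]
wall -y top [[-100.8, -109.2], [-276.7, -108.3]]
panel [[-293.4, -130.7], [-294.7, 129.7]]
t 8.55 pos [ 609.7 -255.8  146.8] xang -99.3 tilt [-0.0014  0.0003] w 68.4 F [-0.1  0.6  0.3]
 shift cm [-0.04 -0.46 14.28] turn z 0.0
```

Request:
step_arm([
  [[0,-0.35,1.5,0,0,0,-0.6],[0,0,3,0,0,0,-0.6],[0,0,3,0,0,0,-0.6],[0,0,3,0,0,0,-0.6],[0,0,2,0,0,0,-0.6],[0,0,1.2,0,0,0,-0.6],[0,0,0.6,0,0,0,-0.6],[0,0,0,0,0,0,-0.6]],
], force=50)

```text
t: 9.4
eef_pos: [613.8, -256.2, 3.9]
eef_rot: [-0.648, 0.762, 0.0, -0.0]
wrist_force: [-0.4, -0.2, 0.4]
grip_width: 68.6
finger_force: 0.0
```

Request:
step_arm([
  [[0,0,0,0,0,0,-0.2],[0,0,0,0,0,0,1],[0,0,0,0,0,0,1],[0,0,0,0,0,0,1]],
])

```text
t: 9.8
eef_pos: [614.6, -256.6, 5.7]
eef_rot: [-0.648, 0.762, -0.001, 0.001]
wrist_force: [-0.1, 3.1, 3.8]
grip_width: 54.6
finger_force: 56.3
```

Request:
step_arm([
  [[0,0,-0.5,0,0,0,1],[0,0,-1.5,0,0,0,1],[0,0,-3,0,0,0,1],[0,0,-3,0,0,0,1],[0,0,-3,0,0,0,1],[0,0,-3,0,0,0,1],[0,0,-2,0,0,0,1],[0,0,-0.5,0,0,0,1]],
])

```text
t: 10.6
eef_pos: [614.9, -257.1, 173.3]
eef_rot: [-0.648, 0.762, -0.003, 0.002]
wrist_force: [0.2, -0.2, -1.7]
grip_width: 55.0
finger_force: 55.8
```

Request:
step_arm([
  [[0,0,0,0,0,-0.096,1],[0,0,0,0,0,-0.096,1],[0,0,0,0,0,-0.096,1],[-1,0,0,0,0,0,1],[-2,0,0,0,0,0,1],[-3,0,0,0,0,0,1],[-3.5,0,0,0,0,0,1],[-3.5,0,0,0,0,0,1]],
])

```text
t: 11.4
eef_pos: [596.3, -126.0, 168.5]
eef_rot: [0.749, -0.662, -0.001, 0.0]
wrist_force: [0.4, 0.0, -2.3]
grip_width: 55.0
finger_force: 55.6
```

Request:
step_arm([
  [[-3.5,0,0,0,0,0,1],[-3.5,0,0,0,0,0,1],[-3.5,0,0,0,0,0,1],[-3.5,0,0,0,0,0,1],[-3.5,0,0,0,0,0,1],[-3.5,-0.2,0,0,0,0,1],[-3,-0.2,0,0,0,0,1],[-2,-0.1,0,0,0,0,1]],
])

```text
t: 12.2
eef_pos: [568.5, 133.3, 168.8]
eef_rot: [0.75, -0.661, -0.0, 0.0]
wrist_force: [0.3, 0.5, -1.9]
grip_width: 55.2
finger_force: 55.6
```

Request:
step_arm([
  [[-1,0,0,0,0,0,1],[0,0,0,0,0,0,1],[0,0,0,0,0,0,1]],
])

```text
t: 12.5
eef_pos: [568.0, 140.4, 169.1]
eef_rot: [0.75, -0.662, -0.0, 0.0]
wrist_force: [-0.3, -0.2, -2.3]
grip_width: 55.2
finger_force: 55.6
```

Run:
```python
from h import *
o=robot.observe();togo([569,147.4,24.5],-82.8,o)
d=cam('wrist');cv2.imwrite('pics/w3.png',np.asarray(d['image'])[...,::-1])
```

```text
t 12.5 pos [568.  140.4 169.1] xang -82.83 tilt [-0.0009 -0.0005] w 55.2 F [-0.3 -0.2 -2.3]
 shift cm [-0.69 -0.19 14.46] turn z -0.001
```

View pics/w3.png

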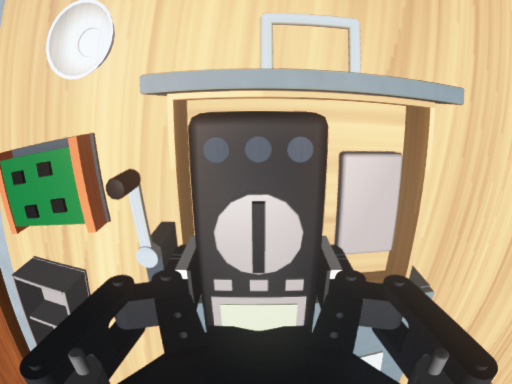

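Wrist view: the meter is held level (columns 190–327), in line with the drawer between the left wall (180) and the case (340–400). Lower it.

Request:
step_arm([
  [[-0.6,-0.1,1,0,0,0,1],[0,0,2,0,0,0,1],[0,0,2.5,0,0,0,1],[0,0,2.5,0,0,0,1],[0,0,2.5,0,0,0,1],[0,0,1.8,0,0,0,1],[0,0,0.8,0,0,0,1],[0,0,0.4,0,0,0,1]],
])

```text
t: 13.35
eef_pos: [568.5, 146.3, 33.2]
eef_rot: [0.75, -0.661, -0.0, 0.001]
wrist_force: [0.6, -0.1, -2.3]
grip_width: 55.2
finger_force: 55.7
```

Request:
step_arm([
  [[0,0,0.2,0,0,0,1],[0,0,0.1,0,0,0,1],[0,0,0.1,0,0,0,1],[0,0,0.1,0,0,0,1],[0,0,0,0,0,0,1]],
])

```text
t: 13.85
eef_pos: [568.8, 147.0, 29.6]
eef_rot: [0.75, -0.661, 0.0, -0.0]
wrist_force: [0.4, 0.2, -1.8]
grip_width: 55.3
finger_force: 55.7
```

Request:
step_arm([
  [[0,0,0.1,0,0,0,1],[0,0,0.1,0,0,0,1],[0,0,0.1,0,0,0,1],[0,0,0,0,0,0,1]],
])

```text
t: 14.25
eef_pos: [568.5, 146.9, 26.1]
eef_rot: [0.75, -0.661, -0.0, 0.0]
wrist_force: [0.2, -0.1, -2.2]
grip_width: 55.1
finger_force: 55.7
```

Request:
step_arm([
  [[0,0,0.1,0,0,0,1],[0,0,0,0,0,0,1]],
])

```text
t: 14.45
eef_pos: [568.6, 146.9, 25.2]
eef_rot: [0.75, -0.661, -0.0, 0.0]
wrist_force: [-0.5, -0.1, -2.8]
grip_width: 55.2
finger_force: 55.7
```

Request:
step_arm([
  [[0,0,0.05,0,0,0,1],[0,0,0,0,0,0,1]],
])

```text
t: 14.65
eef_pos: [568.7, 146.9, 24.8]
eef_rot: [0.75, -0.661, -0.0, 0.0]
wrist_force: [-0.4, 0.5, -2.8]
grip_width: 55.5
finger_force: 55.7
```

Request:
step_arm([
  [[0,0,0.1,0,0,0,1],[0,0,0,0,0,0,1]],
])

```text
t: 14.85
eef_pos: [568.7, 147.0, 24.6]
eef_rot: [0.75, -0.661, 0.0, -0.0]
wrist_force: [-2.4, -0.8, 4.0]
grip_width: 55.3
finger_force: 56.2
```

Request:
step_arm([
  [[0,0,0.1,0,0,0,1],[0,0,0,0,0,0,1]],
])

```text
t: 15.05
eef_pos: [568.7, 147.0, 24.6]
eef_rot: [0.75, -0.661, 0.0, -0.0]
wrist_force: [-5.3, 0.2, 9.7]
grip_width: 55.4
finger_force: 57.0
```

Request:
step_arm([
  [[0,0,-0.1,0,0,0,1],[0,0,0,0,0,0,-0.3],[0,0,0,0,0,0,-0.4],[0,0,0,0,0,0,-0.55],[0,0,0,0,0,0,-0.55],[0,0,-0.5,0,0,0,-0.55],[0,0,-1.5,0,0,0,-0.55],[0,0,-3,0,0,0,-0.55]],
])

```text
t: 15.85
eef_pos: [567.2, 146.2, 72.3]
eef_rot: [0.75, -0.661, -0.001, 0.003]
wrist_force: [0.2, 0.3, -0.5]
grip_width: 65.9
finger_force: 0.0
```

Request:
step_arm([
  [[0,0,-3,0,0,0,-0.55],[0,0,-3,0,0,0,-0.2],[0,0,-3,0,0,0,0.15],[0,0,-2.5,0,0,0,0.15],[0,0,-1,0,0,0,0.15],[0,0,0,0,0,0,0.15]],
])

```text
t: 16.45
eef_pos: [569.3, 147.3, 200.3]
eef_rot: [0.75, -0.661, 0.001, -0.002]
wrist_force: [-0.5, -0.0, -0.5]
grip_width: 36.1
finger_force: 0.0
```

Run:
```python
from h import *
o=robot.observe();togo([546,-12,165],7.2,o);togo([546,-12,165],-172.8,o)
d=cam('wrist');cv2.imwrite('pics/w4.png',np.asarray(d['image'])[...,::-1])
```

```text
t 16.45 pos [569.3 147.3 200.3] xang -82.78 tilt [0.003  0.0017] w 36.1 F [-0.5 -0.  -0.5]
 shift cm [-4.31 15.51  3.53] turn z -1.57
t 16.45 pos [569.3 147.3 200.3] xang -82.78 tilt [0.003  0.0017] w 36.1 F [-0.5 -0.  -0.5]
 shift cm [  4.31 -15.51   3.53] turn z 1.571
```

View pics/w4.png

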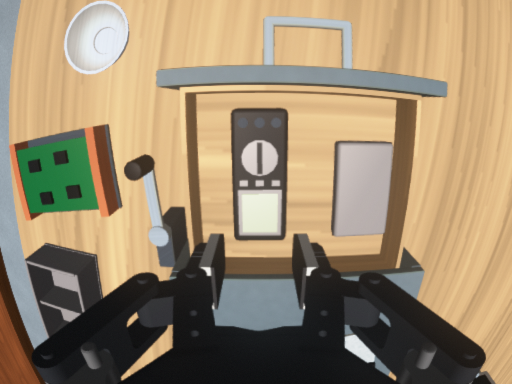

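Wrist view: the meter lies flat and straight (232–287, 108–240), with the case (333–392) beside it and a gap between them. Now the handle.

Request:
step_arm([
  [[0,0,0,0,0,-0.143,0.15],[0,0,0,0,0,-0.143,0.15],[0,0,0,0,0,-0.143,0.15],[0,0,0,0,0,-0.143,0.15],[0,0,0,0,0,-0.143,0.15],[0,0,0,0,0,-0.143,0.15],[0,0,0,0,0,-0.143,0.15],[0,0,0,0,0,-0.143,0.15]],
])

```text
t: 17.3
eef_pos: [567.6, 146.5, 196.3]
eef_rot: [0.989, -0.147, -0.002, 0.001]
wrist_force: [0.3, -0.1, 0.6]
grip_width: 36.6
finger_force: 0.0
```

Request:
step_arm([
  [[0,0,0,0,0,-0.143,0.15],[0,0,0,0,0,-0.143,0.15],[0,0,0,0,0,-0.14,0.15],[-0.8,3,0.5,0,0,0,0.15],[-1,4,1,0,0,0,0.15],[-1,4,1,0,0,0,0.15],[-1,3.5,1,0,0,0,0.15],[-0.5,1,0,0,0,0,0.15]],
])

```text
t: 18.1
eef_pos: [542.3, -15.2, 160.1]
eef_rot: [0.998, 0.061, -0.004, 0.0]
wrist_force: [-0.4, 0.4, -0.7]
grip_width: 36.3
finger_force: 0.0
```

Request:
step_arm([
  [[0,0,0,0,0,0,0.15],[0,0,0,0,0,0,0.15]],
])

```text
t: 18.3
eef_pos: [545.6, -11.7, 163.5]
eef_rot: [0.998, 0.063, -0.0, 0.0]
wrist_force: [0.0, 0.0, 0.6]
grip_width: 36.3
finger_force: 0.0
```

Run:
```python
from h import *
o=robot.observe();togo([546,-11,53],7.2,o)
d=cam('wrist');im=np.asarray(d['image']);cv2.imwrite('pics/w5.png',im[...,::-1])
P=proj
for r in (165,180,200,215): 
    g=im[r].astype(int);b=np.where((g[:,0]-g[:,2]<25)&(g[:,0]>90))[0];b=b[(b>225)&(b<295)];print(r,b.min() if len(b) else None,b.max() if len(b) else None, wray(d,[(b.mean(),r)],76,o).round(1) if len(b) else '')
```

```text
t 18.3 pos [545.6 -11.7 163.5] xang 7.18 tilt [-0.0002 -0.0001] w 36.3 F [0.  0.  0.6]
 shift cm [ 0.05 -0.06 11.05] turn z -0.0
165 251 261 [[572.1  -5.7  76. ]]
180 252 261 [[560.1  -7.6  76. ]]
200 252 261 [[543.4  -9.7  76. ]]
215 252 261 [[530.4 -11.3  76. ]]
```

Request:
step_arm([
  [[0,-0.15,1.5,0,0,0,0.15],[0,0,2.5,0,0,0,0.15],[0,0,2.5,0,0,0,0.15],[0,0,2.3,0,0,0,0.15],[0,0,1.5,0,0,0,0.15],[0,0,0.7,0,0,0,0.15],[0,0,0,0,0,0,0.15],[0,0,0,0,0,0,1]],
], force=40)

```text
t: 19.15
eef_pos: [546.0, -10.0, 54.5]
eef_rot: [0.998, 0.063, 0.001, -0.0]
wrist_force: [0.6, 0.6, 0.0]
grip_width: 23.1
finger_force: 0.0
```

Request:
step_arm([
  [[0,0,0,0,0,0,1],[0,0,0,0,0,0,1],[0,0,0,0,0,0,1],[0,0,0,0,0,0,1]],
])

```text
t: 19.55
eef_pos: [546.1, -10.4, 54.9]
eef_rot: [0.998, 0.063, 0.001, -0.0]
wrist_force: [-1.0, 1.9, 5.2]
grip_width: 8.5
finger_force: 39.2
```

Request:
step_arm([
  [[0,-0.3,0,0,0,0,1],[0,-0.6,0,0,0,0,1],[0,-0.9,0,0,0,0,1],[0,-1.2,0,0,0,0,1],[0,-1.4,0,0,0,0,1],[0,-1.4,0,0,0,0,1],[0,-1.4,0,0,0,0,1],[0,-1.4,0,0,0,0,1]],
])

```text
t: 20.35
eef_pos: [535.2, 74.7, 54.9]
eef_rot: [0.998, 0.063, 0.001, 0.0]
wrist_force: [0.7, -2.6, 6.6]
grip_width: 7.8
finger_force: 39.5
```

Request:
step_arm([
  [[0,-1.4,0,0,0,0,1],[0,-1.4,0,0,0,0,1],[0,-1.4,0,0,0,0,1],[0,-1.2,0,0,0,0,1],[0,-1.0,0,0,0,0,1],[0,-0.7,0,0,0,0,1],[0,-0.5,0,0,0,0,1],[0,-0.4,0,0,0,0,1]],
])

```text
t: 21.15
eef_pos: [525.1, 154.1, 54.9]
eef_rot: [0.998, 0.063, 0.001, 0.0]
wrist_force: [0.2, -2.0, 6.8]
grip_width: 8.4
finger_force: 39.5
```

Request:
step_arm([
  [[0,-0.3,0,0,0,0,1],[0,-0.2,0,0,0,0,1],[0,-0.2,0,0,0,0,1],[0,-0.2,0,0,0,0,1],[0,-0.2,0,0,0,0,1],[0,-0.1,0,0,0,0,1],[0,0,0,0,0,0,1]],
])

```text
t: 21.85
eef_pos: [523.6, 165.8, 54.9]
eef_rot: [0.998, 0.063, 0.001, 0.0]
wrist_force: [-0.7, -0.9, 6.6]
grip_width: 8.4
finger_force: 39.5
```

Request:
step_arm([
  [[0,-0.1,0,0,0,0,1],[0,-0.1,0,0,0,0,1],[0,-0.1,0,0,0,0,1],[0,0,0,0,0,0,1]],
])

```text
t: 22.25
eef_pos: [523.3, 168.2, 54.9]
eef_rot: [0.998, 0.063, 0.001, 0.0]
wrist_force: [0.6, -2.6, 6.8]
grip_width: 8.2
finger_force: 39.5
```

Request:
step_arm([
  [[0,-0.1,0,0,0,0,1],[0,-0.1,0,0,0,0,1],[0,0,0,0,0,0,1]],
])

```text
t: 22.55
eef_pos: [523.2, 168.3, 54.9]
eef_rot: [0.998, 0.063, 0.0, 0.002]
wrist_force: [4.0, -9.9, 7.1]
grip_width: 8.8
finger_force: 39.6
```

The drawer is home (180 mm of travel, then a 10 N stop). Release, retreat, and head for the latch.

Request:
step_arm([
  [[0,0.05,0,0,0,0,1],[0,0,0,0,0,0,0.15],[0,0,0,0,0,0,0.15],[0,0,0,0,0,0,0.15],[0,0,-2,0,0,0,0.15],[0,0,-4,0,0,0,0.15],[0,0,-4,0,0,0,0.15],[0,0,-2,0,0,0,0.15]],
])

```text
t: 23.35
eef_pos: [523.6, 171.3, 177.3]
eef_rot: [0.998, 0.063, 0.002, -0.001]
wrist_force: [0.9, -0.4, -0.2]
grip_width: 36.0
finger_force: 0.0
```

Request:
step_arm([
  [[0,0,0,0,0,0.14,1],[0,0,0,0,0,0.14,1],[0,0,0,0,0,0.14,1],[0,0,0,0,0,0.14,1],[0,0,0,0,0,0.14,1],[0,0,0,0,0,0.14,1],[0,0,0,0,0,0.14,1],[0,0,0,0,0,0.14,1]],
])

```text
t: 24.15
eef_pos: [522.0, 170.6, 173.4]
eef_rot: [0.878, -0.48, -0.0, 0.0]
wrist_force: [0.1, 0.3, -0.2]
grip_width: 0.3
finger_force: 0.0
```

Request:
step_arm([
  [[0,0,0,0,0,0.14,1],[0,0,0,0,0,0.14,1],[0,0,0,0,0,0.13,1],[0,0,0,0,0,0,1]],
])

```text
t: 24.55
eef_pos: [522.0, 170.6, 173.4]
eef_rot: [0.763, -0.646, -0.0, 0.0]
wrist_force: [0.1, 1.3, -0.7]
grip_width: -0.2
finger_force: 0.0
```

Run:
```python
from h import *
o=robot.observe();togo([712.7,142,170],-80.7,o)
d=cam('wrist');cv2.imwrite('pics/w6.png',np.asarray(d['image'])[...,::-1])
```

```text
t 24.55 pos [522.  170.6 173.4] xang -80.45 tilt [-0.0008 -0.0002] w -0.2 F [ 0.1  1.3 -0.7]
 shift cm [  5.9  -18.35   0.34] turn z 0.004
```

View pics/w6.png

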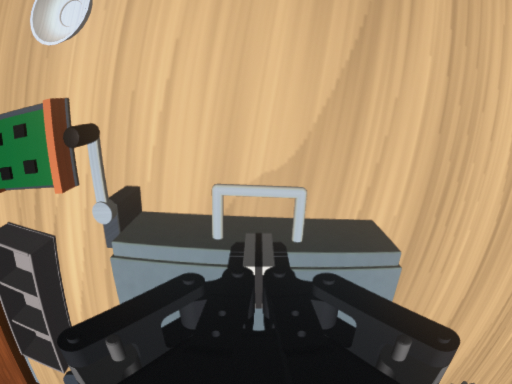

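Wrist view: the drawer is shut, the handle is at (215–305, 185–240), and the latch runs from (102,212) to its knob at (82,134). Move beyond the knob and lower the shut fingers.

Request:
step_arm([
  [[0.6,-2,0,0,0,0,1],[1.2,-3.6,0,0,0,0,1],[1.2,-3.8,0,0,0,0,1],[1.2,-3.8,0,0,0,0,1],[1.2,-3.6,0,0,0,0,1],[0.5,-1.6,0,0,0,0,1],[0,0,0,0,0,0,1]],
])

```text
t: 25.3
eef_pos: [715.1, 141.9, 171.8]
eef_rot: [0.764, -0.646, -0.0, 0.001]
wrist_force: [-0.5, -0.1, 0.1]
grip_width: -0.2
finger_force: 0.0
```

Request:
step_arm([
  [[0,0,1.5,0,0,0,1],[0,0,2.5,0,0,0,1],[0,0,2.5,0,0,0,1],[0,0,1.6,0,0,0,1],[0,0,0.5,0,0,0,1],[0,0,0,0,0,0,1]],
])

```text
t: 25.9
eef_pos: [712.3, 142.8, 86.8]
eef_rot: [0.764, -0.646, -0.001, 0.001]
wrist_force: [0.2, 1.2, 0.6]
grip_width: 0.3
finger_force: 0.0
```

Run:
```python
from h import *
o=robot.observe();togo([712.7,142,86],-80.7,o);togo([698.9,139.7,86],-80.7,o)
t=cam('top');im=np.asarray(t['image']).astype(int)
```

```text
t 25.9 pos [712.3 142.8  86.8] xang -80.41 tilt [-0.0022 -0.0009] w 0.3 F [0.2 1.2 0.6]
 shift cm [ 0.08 -0.03  0.08] turn z 0.005
t 25.9 pos [712.3 142.8  86.8] xang -80.41 tilt [-0.0022 -0.0009] w 0.3 F [0.2 1.2 0.6]
 shift cm [0.09 1.37 0.08] turn z 0.005
```

Request:
step_arm([
  [[0.1,0.7,0,0,0,0,1],[0,0.7,0,0,0,0,1],[0.16,0.6,0,0,0,0.08,1],[0.16,0.6,0,0,0,0.08,1],[0.16,0.6,0,0,0,0.08,1],[0.16,0.6,0,0,0,0.08,1]],
])

```text
t: 26.55
eef_pos: [676.5, 131.8, 89.1]
eef_rot: [-0.649, 0.76, -0.001, 0.001]
wrist_force: [2.4, -0.6, -0.3]
grip_width: 0.1
finger_force: 0.5
```

```bash
cat >> h.py <<'E'
def arc(th,s=23.5,z=86.8):
    U=[500.15,330.2,1.6969];b=np.array([-np.sin(th),np.cos(th)]);m=np.array([np.cos(th),np.sin(th)])
    p=upt(U,[-140,-147]+75*b-s*m)[0];togo([*p,z],np.degrees(U[2]+th)+90)
E
python3 -c "
from h import *
arc(1.607-.32)"
```

```text
t 26.55 pos [676.5 131.8  89.1] xang -99.0 tilt [0.0027 0.001 ] w 0.1 F [ 2.4 -0.6 -0.3]
 shift cm [-0.    0.15  0.23] turn z 0.001
```

Request:
step_arm([
  [[0.16,0.6,0,0,0,0.08,1],[0.16,0.6,0,0,0,0.08,1],[0.16,0.6,0,0,0,0.08,1],[0.16,0.6,0,0,0,0.08,1],[0.16,0.6,0,0,0,0.08,1],[0.16,0.6,0,0,0,0.08,1],[0.16,0.6,0,0,0,0.08,1],[0.16,0.6,0,0,0,0.08,1]],
])

```text
t: 27.35
eef_pos: [627.8, 139.7, 89.0]
eef_rot: [-0.377, 0.926, -0.0, 0.001]
wrist_force: [0.7, -1.3, 0.7]
grip_width: 0.1
finger_force: 0.6
```

```bash
python3 -c "
from h import *
arc(1.607-.96)"
```

```text
t 27.35 pos [627.8 139.7  89. ] xang -135.69 tilt [0.0012 0.0001] w 0.1 F [ 0.7 -1.3  0.7]
 shift cm [0.04 0.17 0.22] turn z 0.0
```

Request:
step_arm([
  [[0.18,0.65,0,0,0,0.08,1],[0.16,0.6,0,0,0,0.08,1],[0.16,0.6,0,0,0,0.08,1],[0.16,0.6,0,0,0,0.08,1],[0.16,0.6,0,0,0,0.08,1],[0.16,0.6,0,0,0,0.08,1],[0.1,0.4,0,0,0,0.05,1],[0.06,0.2,0,0,0,0.03,1]],
])

```text
t: 28.15
eef_pos: [596.2, 170.2, 88.7]
eef_rot: [-0.108, 0.994, -0.0, 0.0]
wrist_force: [0.3, -1.4, 0.6]
grip_width: -0.0
finger_force: 0.5
```

```bash
python3 -c "
from h import *
arc(0.0)"
```

```text
t 28.15 pos [596.2 170.2  88.7] xang -167.65 tilt [ 0.0001 -0.    ] w -0.0 F [ 0.3 -1.4  0.6]
 shift cm [0.32 0.73 0.19] turn z 0.089
```

Request:
step_arm([
  [[0.1,0.2,0,0,0,0.05,1],[0.1,0.2,0,0,0,0.04,1],[0,0.1,0,0,0,0,1],[0,0.1,0,0,0,0,1],[0,0.1,0,0,0,0,1],[0,0,0,0,0,0,1]],
])

```text
t: 28.75
eef_pos: [594.1, 177.1, 88.1]
eef_rot: [-0.064, 0.998, 0.0, 0.0]
wrist_force: [-0.9, -1.0, 0.4]
grip_width: 0.1
finger_force: 0.4
```

Request:
step_arm([
  [[0,0.1,0,0,0,0,1],[0,0.1,0,0,0,0,1],[0,0,0,0,0,0,1]],
])

```text
t: 29.05
eef_pos: [593.9, 179.1, 87.8]
eef_rot: [-0.063, 0.998, 0.0, 0.0]
wrist_force: [-0.5, -0.4, 0.1]
grip_width: 0.1
finger_force: 0.3
```

```bash
python3 -c "
from h import *
arc(0.0)"
```

```text
t 29.05 pos [593.9 179.1  87.8] xang -172.73 tilt [0.0001 0.0001] w 0.1 F [-0.5 -0.4  0.1]
 shift cm [ 0.2  -0.19  0.1 ] turn z 0.001
```

Request:
step_arm([
  [[0,0.1,0,0,0,0,1],[0,0.1,0,0,0,0,1],[0,0.1,0,0,0,0,1],[0,0,0,0,0,0,1]],
])

```text
t: 29.45
eef_pos: [593.6, 179.9, 87.8]
eef_rot: [-0.063, 0.998, -0.001, -0.0]
wrist_force: [1.3, -7.4, 0.9]
grip_width: 0.1
finger_force: 4.0
```

Request:
step_arm([
  [[0,0.1,0,0,0,0,1],[0,0.1,0,0,0,0,1],[0,0,0,0,0,0,1]],
])

```text
t: 29.75
eef_pos: [593.5, 180.1, 87.8]
eef_rot: [-0.063, 0.998, -0.003, -0.001]
wrist_force: [3.8, -12.7, -0.2]
grip_width: -0.4
finger_force: 6.6
```

At the stop (12.7 N, no further motion). Back away and verify numerically.

Request:
step_arm([
  [[0,-0.5,0,0,0,0,1],[0,-1.5,0,0,0,0,1],[0,-1,-1,0,0,0,1],[0,0,-4,0,0,0,1],[0,0,-4,0,0,0,1],[0,-3,-3,0,0,0,1],[0,-4,0,0,0,0,1],[0,-4,0,0,0,0,1]],
])

```text
t: 30.55
eef_pos: [611.6, 44.4, 210.6]
eef_rot: [-0.064, 0.998, 0.001, 0.002]
wrist_force: [0.5, 0.0, -0.2]
grip_width: 0.0
finger_force: 0.0
```

Request:
step_arm([
  [[0,-4,0,0,0,0,1],[0,-4,0,0,0,0,1],[0,-4,0,0,0,0,1],[0,-4,0,0,0,0,1],[0,-4,0,0,0,0,1],[0,-4,0,0,0,0,1],[0,-2,0,0,0,0,1],[0,0,0,0,0,0,1]],
])

```text
t: 31.35
eef_pos: [643.6, -215.7, 208.0]
eef_rot: [-0.061, 0.998, -0.0, 0.0]
wrist_force: [-0.3, 0.4, -0.6]
grip_width: -0.0
finger_force: 0.0
```

Run:
```python
from h import *
o=robot.observe();print(o['t'],o['eef_pos'].round(),o['wrist_force'].round(1))
U=np.array([500.15,330.2,1.6969])
c,sn=np.cos(U[2]),np.sin(U[2]);inv=lambda P:(P-U[:2])@np.array([[c,-sn],[sn,c]])
t=cam('top');im=np.asarray(t['image']).astype(int)
K=proj(t,[*upt(U,[-140,-72])[0],110])[0];print('expected knob px',K)
x,y=K.round().astype(int);w=im[y-14:y+15,x-14:x+15].max(2)
print(w[::2,::2])
m=(w<55).astype(np.uint8);n,l,s,ce=cv2.connectedComponentsWithStats(m)
for i in range(1,n):
    q=ce[i]+[x-14,y-14];print('dark blob',s[i,4],q.round(1),inv(ray(t,[q],105)[:,:2]).round(1))
# compare rest of bench with first picture
a=np.asarray(np.load('top0.npy',allow_pickle=True).item()['image']).astype(int)
dm=(cv2.GaussianBlur(np.abs(a-im).max(2).astype(np.uint8),(5,5),0)>30).astype(np.uint8)
n,l,s,ce=cv2.connectedComponentsWithStats(dm);print([tuple(r) for r in s[1:] if r[4]>8])
```

```text
31.35 [ 644. -216.  208.] [-0.3  0.4 -0.6]
expected knob px [176.06350153 201.04559956]
[[ 93  95 103  97  47  40  76 128 123 105 119 142 144 144 146]
 [ 94  99 102  93  47  42  94 134 128 137 144 146 149 154 154]
 [ 97 110 103  93  46  42  78 125 130 136 145 144 146 146 144]
 [100 100 101  97  44  46  71 124 131 131 141 139 141 139 137]
 [100  84 100  98  56  43  74 124 134 124 143 143 145 143 145]
 [ 98  75 101 102  65  39  63 121 127 115 150 150 150 148 151]
 [ 98  82 101 101  64  43  43  66  90 105 152 150 150 150 150]
 [ 99  90  99 102  60  39  42  56  57  74 142 146 151 149 147]
 [ 98  97 103 101  62  41  44  50  35  41 137 151 150 149 152]
 [101 102  99 104  71  44  36  75  63  89 145 153 149 151 150]
 [ 99  94  94 103  83  40  41 111 139 140 148 149 146 149 146]
 [101  90  94 101  93  43  46 103 146 146 146 147 149 146 147]
 [101  95  94 100  95  42  45 100 145 142 143 145 143 144 145]
 [ 99  95 103 100  92  43  51  92 129 131 135 134 123 122 129]
 [100  97 104 101  94  66 106 128 127 126 128 133 127 130 114]]
dark blob 117 [173.1 200.5] [[-130.8  -75.8]]
[(np.int32(111), np.int32(102), np.int32(278), np.int32(282), np.int32(24551)), (np.int32(341), np.int32(155), np.int32(3), np.int32(4), np.int32(9)), (np.int32(288), np.int32(165), np.int32(3), np.int32(5), np.int32(11)), (np.int32(181), np.int32(168), np.int32(24), np.int32(11), np.int32(88)), (np.int32(289), np.int32(176), np.int32(1), np.int32(10), np.int32(10)), (np.int32(164), np.int32(184), np.int32(29), np.int32(92), np.int32(1760)), (np.int32(309), np.int32(185), np.int32(49), np.int32(26), np.int32(952)), (np.int32(289), np.int32(210), np.int32(3), np.int32(10), np.int32(24)), (np.int32(290), np.int32(224), np.int32(2), np.int32(7), np.int32(12)), (np.int32(288), np.int32(278), np.int32(4), np.int32(17), np.int32(44)), (np.int32(0), np.int32(337), np.int32(20), np.int32(24), np.int32(347))]
```

```bash
python3 -c "
from h import *
print(robot.finish_job())"
```

```text
the job is handed in; nothing more can be done
None
```

The job is handed in: the meter lies display up beside the case, the drawer was pushed to its stop, and the latch is across the front at its stop. It took about 31 s of robot time. The final check was by contact force and pixel measurements rather than by eye, because the picture allowance was used up.

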